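# Sort the loose stationery back into its drawers

### The arm

A 6-joint arm with a two-finger parallel gripper is mounted at the origin on the work surface. World frame = base frame: x ahead of the robot, y to its left, z up, the work surface at z = 0. Lengths are in mm, angles in rad, forces in N, time in s.
With the tool pointing down it reaches from about 375 to 900 mm from the base axis. Payload 3.1 kg.
Tool frame: the origin (TCP) lies midway between the tips of the shut fingers; the grasp point (between the pads) lies 19 mm behind it (bot.grasp_offset is the distance from the TCP to the grasp point, in mm); z points along the fingers, y is the line along which they close (so a half turn about z gives the same grasp; the last joint's range is limited). The gripper opens to 87 mm and grips with 3 to 60 N. Pads are 19 mm wide; open, the fingers measure 117 mm over their backs; the gripper's body (75 mm by 190 mm) begins 51 mm behind the grasp point.
Start: joints at [1.093, 0.527, 1.433, -0, 1.181, -0.178], TCP at [183.943, 597.295, 222.548] pointing down, gripper open.
Joint ranges: [-3.08, 3.08], [-0.75, 2.2], [0.22, 2.44], [-1.43, 4.57], [0, 2.65], [-2.85, 2.85]. Speed limits (rad/s): [2.79, 2.79, 3.14, 3.14, 3.14, 3.14].

### API

Orientations are given as a unit quaternion [w, x, y, z].
In Python, from workcell import bot, optics, models gives the robot as it stands.
- The arm moves only by the shell command python3 -m handwheel 'ROWS'. ROWS is a JSON object of lists of equal length, an entry for each row: "jaw": the finger opening in cm, from 0 to 8.7; "slide": the shift along the world's x, y, z in cm, a list of three; "yaw": the turn about the world's z in degrees. In form: {"jaw": [jaw, ...], "slide": [[dx, dy, dz], ...], "yaw": [yaw, ...]}. A call has 1 to 5 rows; each row shifts and turns the commanded pose from where the row before left it; what a row does not reach is not made up. A row lasts 1/10 s, in which the tool goes at most 50 mm and 8.59 degrees, less where a joint would pass 70% of its speed; a pose out of reach is approached as far as the arm can. A call is refused whole if a number of a shift passes 5 or a number of a turn 8.59, either way. A call with a gripper value outside its range is refused whole. The fingers move at their own pace and stop on an object; the grip force is fixed at half the most. Time passes only in rows, so rows that do not move let the fingers close. It gives the time, the measured TCP pose, the force, the opening and the grip force at its end, in the units of the state.
- bot.state(): the state, without advancing time (a new reading comes with each control period).
- optics.capture(name): name is "scene" or "side" or "wrist"; returns (picture, depth): 480x640x3 uint8, blue, green, red; 480x640 float32, mm along the optical axis (not along the pixel's ray), 0 where there is no reading.
- optics.get_calibration(name): a dict with "fx", "fy", "cx", "cy" (pixels), "k1" (the pictures are not rectified: a ray, as slopes to the right and down, at radius r is drawn at 1 + k1 r^2 times it, then the intrinsics apply), "cam_to_world" (4x4, takes a point from camera to world coordinates); the wrist camera has in their place "mount" (4x4, takes a point from camera to tool coordinates, whose origin is the TCP and whose axes are the flange's). Camera axes: x right, y up, looking along -z (the intrinsics and any distortion apply to the point x, -y, -z); pixel columns grow to the right and rows downward; lengths in mm; the calibration is good to about 2 mm. A picture is of the moment at which its call begins: read the wrist's pose just before it. get_calibration takes no time and is no camera call.
- bot.finish_job(): hands the job in; it is judged then, once.
Trained networks look in the newest picture that a camera, given by its name, has taken for a name from the list of things; names that differ only in an ending like _2 or _b are one class to them, and where a whole thing is asked for, a point or a joint stands for the part that bears it (a point fixed in the world has none). Each returns a list of dicts, best first, with "p" (0 to 1); they miss things now and then, are a little off and sometimes report something else, mostly with a low value. They report only what shows in the picture. A call takes as long as a camera call. They do not tell look-alikes from the thing itself.
- models.cut_out(label, camera): "region" (480x640 bool, what is visible of it) and "bbox" ([left, top, width, height] in pixels, round what is visible of it).
- models.tip_of(label, camera): "location" ([row, column] in pixels: a listed point, or the origin of a listed thing).
The state is a dict: "time_s": time; "qpos": joint angles; "dq": joint speeds; "tau": joint torques, N m; "tcp_pos": TCP position; "eef_rot": TCP orientation; "wrist_force": force on the tool from outside, world axes, zero at the start; "torque": the same for the moment, N m; "width": finger opening in mm; "gripper_force": force on a finger pad.
Only numpy, scipy, OpenCV 4.12 (cv2) and the standard library are available. Lean on these libraries where they do the work, as an engineer would, in place of code of your own. Each camera call takes 0.05 s, during which the arm holds its last target. There are 200 camera calls.

### The job

Put the loose stationery away in the three pulled-out drawers, each thing in the free front compartment of the drawer that already keeps its kind: both rolls of tape, both erasers, and the binder clip. Set them down on the drawer's floor, tape and erasers lying flat and not on top of one another, the clip standing on its spine. Leave the calculator and the glasses where they lie.

Things in the scene. Friction and masses are not known exactly. Their poses are not given: they have to be found in the camera images.
- tape_blue: Roll of blue adhesive tape on a brown card core, lying flat: 46 outer diameter, 24 hole, 18 high. Lengths in mm. Origin: centre of the underside; z up along the roll's axis. About 25 g.
- tape_amber: Roll of amber-brown adhesive tape on a brown card core, lying flat: 46 outer diameter, 24 hole, 18 high. Lengths in mm. Origin: centre of the underside; z up along the roll's axis. About 25 g.
- eraser_blue: White rubber eraser in a blue card sleeve, lying flat: 48 long (x) by 22 wide (y) by 13 high. Lengths in mm. Origin: centre of the underside; z up. About 20 g.
- eraser_red: White rubber eraser in a red card sleeve, lying flat: 48 long (x) by 22 wide (y) by 13 high. Lengths in mm. Origin: centre of the underside; z up. About 20 g.
- clip: Black binder clip with steel wire handles folded against its sides, standing on its flat spine, jaws up: 41 long (x), 22 wide at the spine narrowing to 10 at the top (y; 29 over the handles), 30 high. Take it lengthwise, fingers on its two ends, 41 apart along x. Lengths in mm. Origin: centre of the underside (the spine); z up. About 20 g.
- drawer_tape: Fixed open grey drawer, mm: 175 (x) by 146 (y) by 40 high, floor and walls 3 thick, -x its labelled front (lip to x -101). Partition at x 26, 33 high; free front compartment x -84..25, y -70..70, centre x -30. Origin: centre of underside. Keeps TAPE: teal label on the front; a red and a green tape roll, fixed, fill the rear compartment, top at z 21.
- drawer_erasers: Fixed open grey drawer, mm: 175 (x) by 146 (y) by 40 high, floor and walls 3 thick, -x its labelled front (lip to x -101). Partition at x 26, 33 high; free front compartment x -84..25, y -70..70, centre x -30. Origin: centre of underside. Keeps ERASERS: orange label on the front; three erasers in green and black sleeves, fixed, fill the rear compartment, top at z 16.
- drawer_clips: Fixed open grey drawer, mm: 175 (x) by 146 (y) by 40 high, floor and walls 3 thick, -x its labelled front (lip to x -101). Partition at x 26, 33 high; free front compartment x -84..25, y -70..70, centre x -30. Origin: centre of underside. Keeps BINDER CLIPS: yellow label on the front; three black binder clips, fixed, fill the rear compartment, top at z 34.
- calculator: Dark grey pocket calculator with white keys, 104 (x) by 72 (y) by 14 high over the keys, lying loose among the stationery; it stays where it is. Lengths in mm. Origin: centre of the underside.
- glasses: Folded black-rimmed spectacles lying loose on the desk to the left or right of the drawers, mm: 138 (y) by 46 (x) by 40 high; they stay where they are. Origin: centre of the underside.
Not all that is in view belongs to the job. Leave any green, red or white look-alike of the tape_blue alone.

How it is judged (in metres and radians):
At the end, for the whole second after the job is handed in: Every tape roll, eraser and the clip is in the front compartment of its own kind's drawer: centre between the walls, underside within 5 mm of the drawer floor, upright as at the start within 0.15 rad, at rest (under 20 mm/s, 0.3 rad/s) (x of tape_blue in the frame of drawer_tape between -0.084 and 0.024 m and y of tape_blue in the frame of drawer_tape between -0.07 and 0.07 m and z of tape_blue in the frame of drawer_tape between 0 and 0.008 m and angle between each of tape_blue, tape_amber, eraser_blue, eraser_red, clip's own z axis and vertical below 0.15 rad and linear speed of each of tape_blue, tape_amber, eraser_blue, eraser_red, clip below 0.02 m/s and angular speed of each of tape_blue, tape_amber, eraser_blue, eraser_red, clip below 0.3 rad/s and x of tape_amber in the frame of drawer_tape between -0.084 and 0.024 m and y of tape_amber in the frame of drawer_tape between -0.07 and 0.07 m and z of tape_amber in the frame of drawer_tape between 0 and 0.008 m and x of eraser_blue in the frame of drawer_erasers between -0.084 and 0.024 m and y of eraser_blue in the frame of drawer_erasers between -0.07 and 0.07 m and z of eraser_blue in the frame of drawer_erasers between 0 and 0.008 m and x of eraser_red in the frame of drawer_erasers between -0.084 and 0.024 m and y of eraser_red in the frame of drawer_erasers between -0.07 and 0.07 m and z of eraser_red in the frame of drawer_erasers between 0 and 0.008 m and x of clip in the frame of drawer_clips between -0.084 and 0.024 m and y of clip in the frame of drawer_clips between -0.07 and 0.07 m and z of clip in the frame of drawer_clips between 0 and 0.008 m); the robot touches nothing.
It fails at once if the calculator is moved by more than 15 mm (distance of calculator from where it was at the start of the episode above 0.015 m).
It fails at once if the glasses are moved by more than 15 mm (distance of glasses from where it was at the start of the episode above 0.015 m).
It also fails if it takes over 106 s, if anything falls off the work surface, if the arm or the gripper's body presses on something with over 40 N, if the wrist force passes 120 N, or if a joint passes its speed limit or range.

## Working session

There is one attempt and no reset: what is moved stays moved. The work goes in short steps, Python scripts to look and compute and a shell command to move; the robot and the scene stay as the last step left them, time stands still between calls to the robot, and variables do not carry over. Pictures are saved under pics/ and viewed, at most 14 in all, crops included, and the job is handed in when it is done.

```bash
mkdir -p pics; ls
cat > h.py <<'E'
import numpy as np,cv2
from workcell import bot,optics,models
from scipy.spatial.transform import Rotation as R
def c2w(cam,st=None):
    c=optics.get_calibration(cam)
    if 'cam_to_world' in c: return c,np.array(c['cam_to_world'])
    T=np.eye(4);q=st['eef_rot'];T[:3,:3]=R.from_quat([q[1],q[2],q[3],q[0]]).as_matrix();T[:3,3]=st['tcp_pos']
    return c,T@np.array(c['mount'])
def cloud(cam,d,st=None):
    c,T=c2w(cam,st)
    v,u=np.mgrid[0:480,0:640].astype(float)
    x=(u-c['cx'])/c['fx'];y=(v-c['cy'])/c['fy'];xu,yu=x.copy(),y.copy()
    for _ in range(8):
        f=1+c['k1']*(xu**2+yu**2);xu,yu=x/f,y/f
    P=np.stack([xu*d,-yu*d,-d,np.ones_like(d)],-1)
    W=(P@T.T)[...,:3];W[d<=0]=np.nan
    return W
E
python3 - <<'E'
from h import *
s=bot.state();print(s['tcp_pos'],s['eef_rot'],s['width'])
for n in ['scene','side','wrist']:
    s=bot.state();p,d=optics.capture(n);cv2.imwrite(f'pics/{n}0.png',p);W=cloud(n,d,s);np.savez(f'{n}0.npz',p=p,W=W)
    print(n)
    if n!='wrist':
     for l in ['tape_blue','tape_amber','eraser_blue','eraser_red','clip','drawer_tape','drawer_erasers','drawer_clips','calculator','glasses']:
      for r in models.cut_out(l,n)[:5]:
        m=r['region'];w=W[m];w=w[~np.isnan(w[:,0])]
        if len(w) and r['p']>.2: print(l,round(r['p'],2),r['bbox'],np.round(np.median(w,0)),np.round(np.percentile(w,[3,97],axis=0)).tolist(), np.round(p[m].mean(0)))
E
```

```text
pics
[183.63135323 596.66077227 221.58104022] [-3.36662299e-04  1.48846828e-01  9.88859691e-01 -1.00979622e-03] 87.02128933570394
scene
tape_blue 0.85 [446.4, 295.8, 22.4, 21.0] [407. 340.  16.] [[386.0, 321.0, 2.0], [424.0, 358.0, 20.0]] [113.  76.  69.]
tape_blue 0.84 [525.4, 325.0, 29.3, 25.9] [344. 472.  16.] [[321.0, 452.0, 1.0], [359.0, 493.0, 20.0]] [ 45.  47. 141.]
tape_blue 0.77 [373.6, 283.2, 25.9, 27.9] [506. 256.  17.] [[487.0, 235.0, 2.0], [527.0, 274.0, 20.0]] [ 65. 113.  59.]
tape_blue 0.6 [416.0, 319.4, 30.3, 25.2] [492. 362.  16.] [[473.0, 341.0, 0.0], [513.0, 382.0, 20.0]] [151. 163. 166.]
tape_blue 0.56 [469.8, 333.9, 29.1, 26.1] [438. 434.  16.] [[416.0, 414.0, 2.0], [456.0, 454.0, 20.0]] [151. 162. 165.]
tape_amber 0.73 [388.7, 261.9, 25.2, 17.8] [427. 201.  16.] [[406.0, 179.0, 3.0], [445.0, 220.0, 20.0]] [ 70. 110. 147.]
tape_amber 0.69 [191.3, 214.2, 112.7, 72.9] [666. -14.  18.] [[582.0, -79.0, 2.0], [756.0, 68.0, 42.0]] [113. 120. 123.]
eraser_blue 0.46 [340.2, 232.1, 22.0, 18.8] [455.  61.  12.] [[423.0, 28.0, 1.0], [479.0, 68.0, 16.0]] [149. 133. 126.]
era
[... 1739 characters left out ...]
35. -338.   13.] [[386.0, -381.0, 1.0], [486.0, -304.0, 17.0]] [119. 132. 132.]
drawer_tape 0.57 [231.0, 189.6, 87.2, 62.5] [670.  -9.  16.] [[578.0, -77.0, 1.0], [754.0, 69.0, 43.0]] [118. 127. 128.]
drawer_erasers 0.67 [285.8, 149.2, 79.7, 59.1] [ 637. -228.   16.] [[544.0, -298.0, 1.0], [723.0, -147.0, 43.0]] [117. 127. 129.]
drawer_clips 0.85 [181.2, 239.3, 96.2, 78.4] [670. 212.  14.] [[573.0, 137.0, 1.0], [757.0, 292.0, 43.0]] [118. 128. 130.]
calculator 0.78 [381.6, 165.8, 40.7, 28.7] [ 435. -339.   13.] [[386.0, -379.0, 5.0], [486.0, -304.0, 17.0]] [119. 132. 132.]
glasses 0.86 [180.1, 334.2, 43.7, 57.3] [580. 425.  32.] [[555.0, 365.0, 0.0], [584.0, 486.0, 40.0]] [76. 83. 86.]
wrist
```

View pics/scene0.png

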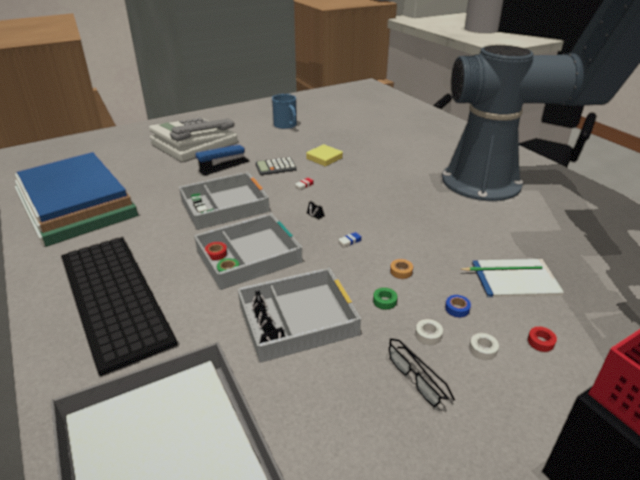

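Run:
```python
from h import *
p=cv2.imread('pics/side0.png');cv2.imwrite('pics/side0c.png',cv2.resize(p[120:420,170:450],None,fx=2,fy=2,interpolation=cv2.INTER_CUBIC))
# orientation of objects by top-surface points
for n,zt,boxes in [(n,0,dict(ebl=(425,490,30,85),ered=(385,455,-235,-190),clip=(440,490,-110,-40),blue=(380,430,315,365),amber=(400,450,175,225))) for n in ('scene','side')]:
    W=np.load(n+'0.npz')['W'].reshape(-1,3)
    for k,b in boxes.items():
        zmin={'clip':10,'blue':12,'amber':12}.get(k,8)
        m=(W[:,0]>b[0])&(W[:,0]<b[1])&(W[:,1]>b[2])&(W[:,1]<b[3])&(W[:,2]>zmin)
        r=cv2.minAreaRect(W[m][:,:2].astype(np.float32)) ;q=W[m][:,:2];u,s,vt=np.linalg.svd(q-q.mean(0));print(n,k,m.sum(),np.round(r[0]),np.round(r[1]),round(r[2]),'pca',round(np.degrees(np.arctan2(vt[0,1],vt[0,0]))),q.mean(0).round(), np.nanmax(W[m][:,2]).round())
    # drawers
    for c in [(666,-14),(633,-230),(670,212)]:
        m=(abs(W[:,0]-c[0])<120)&(abs(W[:,1]-c[1])<95)&(W[:,2]>37)&(W[:,2]<45)
        r=cv2.minAreaRect(W[m][:,:2].astype(np.float32));print('drw',[np.round(a,1) for a in r])
```

```text
scene ebl 179 [456.  57.] [51. 25.] 6 pca 1 [456.  59.] 17.0
scene ered 119 [ 418. -215.] [52. 26.] 15 pca 12 [ 419. -213.] 17.0
scene clip 152 [467. -76.] [19. 43.] 25 pca 111 [467. -75.] 33.0
scene blue 312 [404. 338.] [44. 44.] 52 pca 40 [405. 339.] 21.0
scene amber 262 [425. 198.] [44. 45.] 4 pca 57 [426. 200.] 22.0
drw [array([666.7,  -6.1]), array([154.3, 180.4]), np.float64(89.1)]
drw [array([ 634.3, -224.9]), array([158.2, 178.4]), np.float64(86.0)]
drw [array([666.5, 211.5]), array([154. , 179.6]), np.float64(79.5)]
side ebl 153 [456.  57.] [47. 28.] 2 pca -177 [454.  59.] 19.0
side ered 112 [ 419. -214.] [47. 27.] 11 pca -168 [ 418. -213.] 20.0
side clip 83 [466. -77.] [25. 40.] 12 pca 105 [463. -76.] 33.0
side blue 181 [409. 335.] [46. 33.] 70 pca 75 [409. 336.] 24.0
side amber 216 [424. 199.] [45. 44.] 90 pca 118 [423. 200.] 25.0
drw [array([667.1,  -5.5]), array([155.6, 182.4]), np.float64(89.4)]
drw [array([ 635.2, -224.1]), array([156.2, 180.8]), np.float64(86.0)]
drw [array([667.2, 212.3]), array([151.4, 182.3]), np.float64(79.9)]
```

View pics/side0c.png

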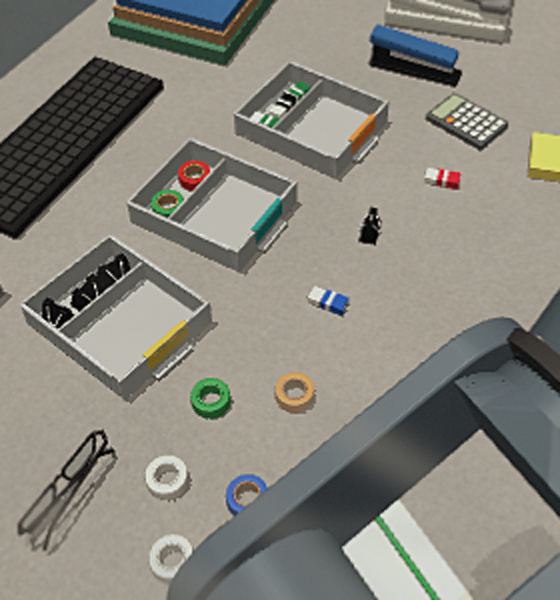

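Candidates for tape_blue in the scene picture: blue (458,305), green (385,298), white (429,330) and (484,345), red (542,338). I choose the blue one. Amber is at (401,268), eraser_blue at (350,239), eraser_red at (305,183) and the clip at (315,210). The stapler (220,158) and the fixed drawer contents are left alone. The drawers are tape (teal) in the middle, erasers (orange) at the top and clips (yellow) at the bottom.

```bash
python3 -m handwheel '{"jaw":[8.7,8.7,8.7,8.7,8.7],"slide":[[3.7,-4.3,0],[3.7,-4.3,0],[3.7,-4.3,0],[3.7,-4.3,0],[3.7,-4.3,0]],"yaw":[0,0,0,0,0]}'
python3 -m handwheel '{"jaw":[8.7,8.7,8.7],"slide":[[3.7,-4.3,-2],[0,0,0],[0,0,0]],"yaw":[0,0,0]}'
cat >> h.py <<'E'
def look(box,zmin,name=None):
    """wrist view: fit xy rectangle to points above zmin inside world box"""
    s=bot.state();p,d=optics.capture('wrist');W=cloud('wrist',d,s)
    m=(W[...,0]>box[0])&(W[...,0]<box[1])&(W[...,1]>box[2])&(W[...,1]<box[3])&(W[...,2]>zmin)&(W[...,2]<60)
    q=W[m];r=cv2.minAreaRect(q[:,:2].astype(np.float32));vt=np.linalg.svd(q[:,:2]-q[:,:2].mean(0),full_matrices=False)[2]
    ro=R.from_quat(np.array(s['eef_rot'])[[1,2,3,0]]).as_matrix()
    print('t',s['time_s'],'tcp',np.round(s['tcp_pos'],1),'tooly',round(np.degrees(np.arctan2(ro[1,1],ro[0,1])),1))
    print(m.sum(),'c',np.round(r[0],1),'size',np.round(r[1],1),'ang',round(r[2],1),'pca',round(np.degrees(np.arctan2(vt[0,1],vt[0,0])),1),'zmax',np.nanpercentile(q[:,2],[50,98]).round(1))
    if name:cv2.imwrite(f'pics/{name}.png',p)
    return p,W,m
E
python3 - <<'E'
from h import *
look((375,440,300,370),10,'w1')
E
```

```text
time_s: 1.65
tcp_pos: [348.0, 406.5, 222.8]
eef_rot: [0.0, 0.148, 0.989, 0.0]
wrist_force: [0.6, 0.2, 0.3]
width: 87.2
gripper_force: 0.0
time_s: 1.95
tcp_pos: [378.3, 371.2, 205.7]
eef_rot: [-0.001, 0.15, 0.989, -0.0]
wrist_force: [-0.9, 0.9, 0.2]
width: 87.0
gripper_force: 0.0
t 1.95 tcp [378.3 371.2 205.7] tooly 72.7
1234 c [401.9 338.2] size [44.7 44.7] ang 71.3 pca -31.4 zmax [18.3 20. ]
```

View pics/w1.png

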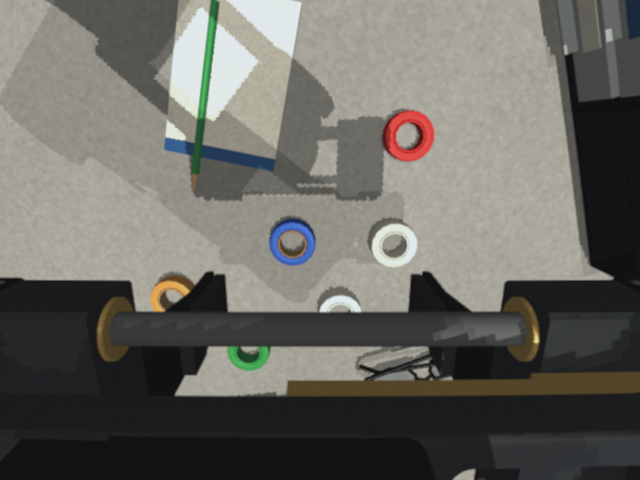

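The blue roll with its brown core sits at pixel (292,243), clear of the white rolls (394,244) and (340,305), so this is the right one. Its measured centre is (403,338).

```bash
python3 -m handwheel '{"jaw":[8.7,8.7,8.7,8.7,8.7],"slide":[[1.25,-1.65,-2],[1.25,-1.65,-4],[0,0,-4],[0,0,-4],[0,0,0]],"yaw":[0,0,0,0,0]}'
python3 - <<'E'
from h import *
look((375,440,300,370),10)
E
```

```text
time_s: 2.5
tcp_pos: [398.5, 338.5, 61.7]
eef_rot: [-0.004, 0.148, 0.989, -0.003]
wrist_force: [-0.8, 0.1, 0.0]
width: 86.9
gripper_force: 0.0
t 2.5 tcp [398.5 338.5  61.7] tooly 73.0
3404 c [401.8 337.9] size [45.3 45.3] ang 71.5 pca -19.3 zmax [18.3 19.7]
```

```bash
python3 -m handwheel '{"jaw":[8.7,8.7,8.7,8.7,8.7],"slide":[[0.4,0,-2.5],[0,0,-2],[0,0,-1.2],[0,0,0],[0,0,0]],"yaw":[0,0,0,0,0]}'
python3 -m handwheel '{"jaw":[4,4,4,4,4],"slide":[[0,0,0],[0,0,0],[0,0,0],[0,0,0],[0,0,0]],"yaw":[0,0,0,0,0]}'
```

```text
time_s: 3.05
tcp_pos: [407.3, 339.9, 10.3]
eef_rot: [0.001, 0.148, 0.989, 0.001]
wrist_force: [0.4, 0.4, 1.5]
width: 86.9
gripper_force: 0.0
time_s: 3.55
tcp_pos: [406.8, 339.0, 9.0]
eef_rot: [0.0, 0.149, 0.989, 0.0]
wrist_force: [0.2, -0.3, -0.3]
width: 55.0
gripper_force: 0.0
```

```bash
python3 -m handwheel '{"jaw":[4,4,4,4,4],"slide":[[-0.4,0,-0.3],[0,0,0],[0,0,0],[0,0,0],[0,0,0]],"yaw":[0,0,0,0,0]}'
python3 -m handwheel '{"jaw":[4,4,4,4,4],"slide":[[0,0,2],[0,0,4],[0,0,4],[0,0,1],[0,0,0]],"yaw":[0,0,0,0,0]}'
```

```text
time_s: 4.05
tcp_pos: [402.7, 339.0, 5.8]
eef_rot: [-0.0, 0.149, 0.989, -0.0]
wrist_force: [0.4, -0.6, -0.5]
width: 44.6
gripper_force: 30.0
time_s: 4.55
tcp_pos: [403.8, 339.6, 117.7]
eef_rot: [0.002, 0.149, 0.989, 0.001]
wrist_force: [-0.1, 0.5, -0.4]
width: 44.3
gripper_force: 30.0
```

```bash
python3 -m handwheel '{"jaw":[4,4,4,4,4],"slide":[[2.34,-3.12,0],[2.34,-3.12,0],[2.34,-3.12,0],[2.34,-3.12,0],[2.34,-3.12,0]],"yaw":[-7.4,-7.4,-7.4,-7.4,-7.4]}'
python3 -m handwheel '{"jaw":[4,4,4,4,4],"slide":[[2.34,-3.12,0],[2.34,-3.12,0],[2.34,-3.12,0],[2.34,-3.12,0],[2.34,-3.12,0]],"yaw":[-7.4,-7.4,-7.4,-7.4,-7.4]}'
python3 -m handwheel '{"jaw":[4,4],"slide":[[0,0,0],[0,0,0]],"yaw":[0,0]}'
python3 - <<'E'
from h import *
p,W,m=look((560,800,-100,100),36)
q=W[m];np.save('dt.npy',q)
import sys
ys=q[(abs(q[:,0]-640)<40)][:,1];print('wall y hist',np.histogram(ys,bins=np.arange(-100,101,5)))
E
```

```text
time_s: 5.05
tcp_pos: [519.1, 181.5, 113.8]
eef_rot: [-0.002, 0.457, 0.889, -0.001]
wrist_force: [0.3, 0.5, -0.9]
width: 44.4
gripper_force: 30.0
time_s: 5.55
tcp_pos: [636.0, 25.7, 113.2]
eef_rot: [-0.002, 0.716, 0.698, -0.001]
wrist_force: [0.3, 0.6, -0.2]
width: 44.7
gripper_force: 30.0
time_s: 5.75
tcp_pos: [635.5, 26.3, 113.5]
eef_rot: [-0.002, 0.714, 0.7, -0.001]
wrist_force: [-0.4, 0.7, -0.0]
width: 44.5
gripper_force: 30.0
t 5.75 tcp [635.5  26.3 113.5] tooly -1.2
5052 c [666.4  -3.3] size [147.9 179.4] ang 89.1 pca 21.8 zmax [40.5 44.3]
wall y hist (array([  0,   0,   0,   0, 169, 490,   0,   0,   0,   0,   0,   0,   0,
         0,   0,   0,   0,   0,   0,   0,   0,   0,   0,   0,   0,   0,
         0,   0,   0,   0,   0,   0,   0, 845, 270,   0,   0,   0,   0,
         0]), array([-100,  -95,  -90,  -85,  -80,  -75,  -70,  -65,  -60,  -55,  -50,
        -45,  -40,  -35,  -30,  -25,  -20,  -15,  -10,   -5,    0,    5,
         10,   15,   20,   25,   30,   35,   40,   45,   50,   55,   60,
         65,   70,   75,   80,   85,   90,   95,  100]))
```

```bash
python3 -m handwheel '{"jaw":[4,4,4,4,4],"slide":[[0,0.4,-2.5],[0,0,-3.5],[0,0,-3],[0,0,-1],[0,0,0]],"yaw":[0,0,0,0,0]}'
python3 -m handwheel '{"jaw":[4,4],"slide":[[0,0,0],[0,0,0]],"yaw":[0,0]}'
```

```text
time_s: 6.3
tcp_pos: [634.3, 32.4, 13.9]
eef_rot: [-0.002, 0.713, 0.701, -0.002]
wrist_force: [-0.5, -0.0, 0.1]
width: 44.4
gripper_force: 30.0
time_s: 6.5
tcp_pos: [638.0, 31.2, 17.6]
eef_rot: [0.001, 0.714, 0.7, 0.001]
wrist_force: [0.1, 0.2, -0.1]
width: 44.5
gripper_force: 30.0
```

```bash
python3 -m handwheel '{"jaw":[4,4,4,4],"slide":[[0,0,-0.5],[0,0,-0.2],[0,0,0],[0,0,0]],"yaw":[0,0,0,0]}'
```

```text
time_s: 6.9
tcp_pos: [636.8, 31.0, 9.0]
eef_rot: [0.0, 0.714, 0.7, 0.0]
wrist_force: [-0.4, 0.1, -0.2]
width: 44.6
gripper_force: 30.0
```

```bash
python3 -m handwheel '{"jaw":[6,6,6,6,6],"slide":[[0,0,0],[0,0,0],[0,0,0],[0,0,3],[0,0,4]],"yaw":[0,0,0,0,0]}'
python3 -m handwheel '{"jaw":[6,8.7,8.7,8.7,8.7],"slide":[[0,0,4],[-4,3.2,2],[-4.3,3.4,0],[-4.3,3.4,0],[-4.3,3.4,0]],"yaw":[0,0,0,0,0]}'
python3 -m handwheel '{"jaw":[8.7,8.7,8.7],"slide":[[-4.3,3.4,0],[0,0,0],[0,0,0]],"yaw":[0,0,0]}'
python3 - <<'E'
from h import *
look((390,470,165,235),10,'w2')
E
```

```text
time_s: 7.4
tcp_pos: [634.7, 31.2, 77.3]
eef_rot: [-0.002, 0.714, 0.7, -0.002]
wrist_force: [-0.5, -0.3, 1.2]
width: 59.7
gripper_force: 0.0
time_s: 7.9
tcp_pos: [481.3, 154.0, 137.6]
eef_rot: [0.0, 0.714, 0.7, 0.0]
wrist_force: [0.2, 0.4, -0.1]
width: 82.7
gripper_force: 0.0
time_s: 8.2
tcp_pos: [443.0, 185.0, 137.5]
eef_rot: [0.0, 0.713, 0.701, 0.0]
wrist_force: [0.6, -0.2, -0.0]
width: 86.7
gripper_force: 0.0
t 8.2 tcp [443.  185.  137.5] tooly -1.0
1959 c [423.5 199. ] size [45.3 45.1] ang 46.6 pca -111.4 zmax [18.3 19.8]
```

```bash
python3 -m handwheel '{"jaw":[8.7,8.7,8.7,8.7,8.7],"slide":[[-1,0.7,-2.5],[-1,0.7,-4],[0,0,-3],[0,0,0],[0,0,0]],"yaw":[0,0,0,0,0]}'
python3 -m handwheel '{"jaw":[8.7,8.7,8.7],"slide":[[0,0,0],[0,0,0],[0,0,0]],"yaw":[0,0,0]}'
```

```text
time_s: 8.75
tcp_pos: [425.1, 197.6, 41.9]
eef_rot: [0.0, 0.715, 0.7, 0.0]
wrist_force: [0.4, 0.5, -0.3]
width: 87.2
gripper_force: 0.0
time_s: 9.05
tcp_pos: [424.6, 198.2, 43.3]
eef_rot: [0.001, 0.714, 0.7, 0.001]
wrist_force: [0.2, 1.2, 0.1]
width: 87.1
gripper_force: 0.0
```

```bash
python3 -m handwheel '{"jaw":[8.7,8.7,6,4,4],"slide":[[-0.1,0,-2],[0,0,-1.8],[0,0,0],[0,0,0],[0,0,0]],"yaw":[0,0,0,0,0]}'
python3 -m handwheel '{"jaw":[4,4,4,4,4],"slide":[[0,0,0],[0,0,0],[0,0,0],[0,0,0],[0,0,0]],"yaw":[0,0,0,0,0]}'
```

```text
time_s: 9.55
tcp_pos: [423.1, 198.3, 5.0]
eef_rot: [0.0, 0.714, 0.7, 0.001]
wrist_force: [-0.1, 1.1, 0.1]
width: 70.5
gripper_force: 0.0
time_s: 10.05
tcp_pos: [422.8, 198.3, 4.5]
eef_rot: [0.0, 0.714, 0.7, 0.0]
wrist_force: [-0.5, -0.4, 4.5]
width: 45.2
gripper_force: 30.0
```

```bash
python3 -m handwheel '{"jaw":[4,4,4,4,4],"slide":[[0,0,3],[0,0,4],[0,0,4],[3.3,-3.9,0.5],[3.6,-3.95,0]],"yaw":[0,0,0,0,0]}'
python3 -m handwheel '{"jaw":[4,4,4,4,4],"slide":[[3.6,-3.95,0],[3.6,-3.95,0],[3.6,-3.95,0],[3.6,-3.95,0],[0,0,0]],"yaw":[0,0,0,0,0]}'
python3 -m handwheel '{"jaw":[4,4],"slide":[[0,0,0],[0,0,0]],"yaw":[0,0]}'
```

```text
time_s: 10.55
tcp_pos: [488.9, 123.5, 120.9]
eef_rot: [0.001, 0.713, 0.701, 0.001]
wrist_force: [0.9, 1.3, -1.1]
width: 45.2
gripper_force: 30.0
time_s: 11.05
tcp_pos: [628.8, -30.6, 119.2]
eef_rot: [0.004, 0.716, 0.698, 0.002]
wrist_force: [-0.2, -0.3, -0.4]
width: 45.2
gripper_force: 30.0
time_s: 11.25
tcp_pos: [621.1, -23.5, 118.1]
eef_rot: [-0.002, 0.714, 0.7, -0.001]
wrist_force: [-1.2, -0.6, -0.6]
width: 44.9
gripper_force: 30.0
```

```bash
python3 -m handwheel '{"jaw":[4,4,4,4,4],"slide":[[0.7,-0.7,0],[0.7,-0.7,-2],[0,0,-3.5],[0,0,-2],[0,0,0]],"yaw":[0,0,0,0,0]}'
python3 -m handwheel '{"jaw":[4,4,4],"slide":[[0,0,0],[0,0,0],[0,0,0]],"yaw":[0,0,0]}'
```

```text
time_s: 11.75
tcp_pos: [634.2, -37.3, 41.0]
eef_rot: [-0.003, 0.714, 0.701, -0.002]
wrist_force: [-1.2, 0.0, -0.4]
width: 44.9
gripper_force: 30.0
time_s: 12.05
tcp_pos: [638.2, -38.6, 45.7]
eef_rot: [0.001, 0.714, 0.7, 0.001]
wrist_force: [1.3, 0.0, 1.1]
width: 45.1
gripper_force: 30.0
```

```bash
python3 -m handwheel '{"jaw":[4,4,4,4,4],"slide":[[-0.1,0,-1.7],[0,0,-1.6],[0,0,-0.4],[0,0,0],[0,0,0]],"yaw":[0,0,0,0,0]}'
python3 -m handwheel '{"jaw":[4,4],"slide":[[0,0,0],[0,0,0]],"yaw":[0,0]}'
```

```text
time_s: 12.55
tcp_pos: [635.5, -38.5, 7.6]
eef_rot: [-0.0, 0.714, 0.7, -0.0]
wrist_force: [-3.0, 0.6, 5.0]
width: 45.3
gripper_force: 30.0
time_s: 12.75
tcp_pos: [635.5, -38.5, 7.6]
eef_rot: [-0.0, 0.714, 0.7, -0.0]
wrist_force: [-1.9, 0.6, 6.1]
width: 45.3
gripper_force: 30.0
```

```bash
python3 -m handwheel '{"jaw":[6,6,6,6,6],"slide":[[0,0,0],[0,0,0],[0,0,0],[0,0,3],[0,0,4]],"yaw":[0,0,0,0,0]}'
python3 -m handwheel '{"jaw":[6,8,8,8,8],"slide":[[0,0,4],[-2,1,2],[-2,1,0],[-2,1,0],[-2,1,0]],"yaw":[8.5,8.5,8.5,8.5,8.5]}'
python3 -m handwheel '{"jaw":[6,6,6,6,6],"slide":[[-2,1,0],[-2,1,0],[-2,1,0],[-2,1.5,0],[-1,1,0]],"yaw":[8.5,8.5,8.5,8.5,8.5]}'
python3 -m handwheel '{"jaw":[6,6,6,6],"slide":[[0,0,0],[0,0,0],[0,0,0],[0,0,0]],"yaw":[8.5,0,0,0]}'
python3 - <<'E'
from h import *
p,W,m=look((420,500,15,95),6,'w3')
E
```

```text
time_s: 13.25
tcp_pos: [634.2, -38.2, 75.0]
eef_rot: [-0.003, 0.714, 0.7, -0.002]
wrist_force: [0.8, 0.6, -0.1]
width: 59.7
gripper_force: 0.0
time_s: 13.75
tcp_pos: [555.5, 1.7, 137.2]
eef_rot: [0.0, 0.409, 0.913, 0.0]
wrist_force: [0.5, 0.6, -0.2]
width: 78.5
gripper_force: 0.0
time_s: 14.25
tcp_pos: [463.8, 57.3, 136.7]
eef_rot: [-0.001, 0.05, 0.999, 0.0]
wrist_force: [-0.5, -0.9, 0.3]
width: 60.4
gripper_force: 0.0
time_s: 14.65
tcp_pos: [466.6, 56.2, 137.0]
eef_rot: [0.0, -0.02, 1.0, -0.0]
wrist_force: [0.9, -0.9, -0.5]
width: 59.9
gripper_force: 0.0
t 14.65 tcp [466.6  56.2 137. ] tooly 92.2
1642 c [455.1  58.4] size [48.  22.1] ang 2.3 pca 4.0 zmax [13.5 14.9]
```

```bash
python3 -m handwheel '{"jaw":[6,6,6,6,6],"slide":[[-0.6,0.1,-2.5],[-0.6,0.1,-4],[0,0,-3],[0,0,-1],[0,0,0]],"yaw":[0,0,0,0,0]}'
python3 -m handwheel '{"jaw":[6,6,6],"slide":[[0,0,0],[0,0,0],[0,0,0]],"yaw":[0,0,0]}'
python3 - <<'E'
from h import *
p,W,m=look((420,500,15,95),6)
E
```

```text
time_s: 15.2
tcp_pos: [453.6, 58.3, 30.9]
eef_rot: [-0.001, -0.02, 1.0, 0.0]
wrist_force: [-0.3, -0.2, 0.6]
width: 60.0
gripper_force: 0.0
time_s: 15.5
tcp_pos: [455.0, 58.4, 33.2]
eef_rot: [0.001, -0.021, 1.0, -0.0]
wrist_force: [-0.5, 0.3, 1.1]
width: 59.9
gripper_force: 0.0
t 15.5 tcp [455.   58.4  33.2] tooly 92.4
4903 c [453.1  57.6] size [45.2 75.7] ang 2.3 pca 90.0 zmax [13.9 58.7]
```

```bash
python3 -m handwheel '{"jaw":[6,6,4,1.6,1.6],"slide":[[0,0,-1.5],[0,0,-1.4],[0,0,0],[0,0,0],[0,0,0]],"yaw":[0,0,0,0,0]}'
python3 -m handwheel '{"jaw":[1.6,1.6,1.6,1.6,1.6],"slide":[[0,0,0],[0,0,0],[0,0,0],[0,0,0],[0,0,0]],"yaw":[0,0,0,0,0]}'
```

```text
time_s: 16.05
tcp_pos: [454.5, 58.4, 3.7]
eef_rot: [0.001, -0.021, 1.0, -0.0]
wrist_force: [0.1, 0.2, 0.7]
width: 43.5
gripper_force: 0.0
time_s: 16.55
tcp_pos: [454.3, 58.4, 3.3]
eef_rot: [0.0, -0.021, 1.0, -0.0]
wrist_force: [-0.0, -0.0, 5.1]
width: 21.9
gripper_force: 30.0
```

```bash
python3 -m handwheel '{"jaw":[1.6,1.6,1.6,1.6,1.6],"slide":[[0,0,3],[0,0,4],[0,0,4],[1.9,-3.1,0.5],[1.9,-3.1,0]],"yaw":[0,0,0,-3,-3]}'
python3 -m handwheel '{"jaw":[1.6,1.6,1.6,1.6,1.6],"slide":[[1.9,-3.1,0],[1.9,-3.1,0],[1.9,-3.1,0],[1.9,-3.1,0],[1.9,-3.1,0]],"yaw":[0,0,0,0,0]}'
python3 -m handwheel '{"jaw":[1.6,1.6,1.6,1.6,1.6],"slide":[[1.9,-3.1,0],[0,0,0],[0,0,0],[0,0,0],[0,0,0]],"yaw":[0,0,0,0,0]}'
python3 - <<'E'
from h import *
p,W,m=look((520,770,-320,-130),36)
q=W[m]
for x in (575,605,635):
  ys=q[abs(q[:,0]-x)<5][:,1];ys=ys[(ys<-280)|(ys>-165)];print(x,np.sort(ys)[[0,-1]],np.round(np.median(ys[ys<-220]),1),np.round(np.median(ys[ys>-220]),1))
E
```

```text
time_s: 17.05
tcp_pos: [493.0, -3.7, 119.9]
eef_rot: [0.002, 0.031, 1.0, -0.0]
wrist_force: [0.5, -0.6, -0.8]
width: 21.1
gripper_force: 30.0
time_s: 17.55
tcp_pos: [587.1, -159.7, 117.5]
eef_rot: [-0.001, 0.032, 0.999, 0.0]
wrist_force: [0.6, 1.0, -0.3]
width: 21.4
gripper_force: 30.0
time_s: 18.05
tcp_pos: [605.0, -188.1, 117.7]
eef_rot: [-0.001, 0.031, 1.0, 0.0]
wrist_force: [0.1, -1.0, -0.2]
width: 21.7
gripper_force: 30.0
t 18.05 tcp [ 605.  -188.1  117.7] tooly 86.4
4624 c [ 594.  -220.5] size [151.2  97.3] ang 85.8 pca 84.4 zmax [41.  44.8]
575 [-294.3805205  -143.68109541] -290.8 -146.8
605 [-296.3559692 -145.6494681] -292.6 -148.7
635 [-153.12819865 -147.38704227] nan -150.8
  return _methods._mean(a, axis=axis, dtype=dtype,
  ret = ret.dtype.type(ret / rcount)
```

```bash
python3 -m handwheel '{"jaw":[1.6,1.6,1.6,1.6,1.6],"slide":[[0,-0.2,-2],[0,0,-3.5],[0,0,-2],[0,0,0],[0,0,0]],"yaw":[0,0,0,0,0]}'
python3 -m handwheel '{"jaw":[1.6,1.6,1.6],"slide":[[0,0,0],[0,0,0],[0,0,0]],"yaw":[0,0,0]}'
```

```text
time_s: 18.6
tcp_pos: [606.0, -191.0, 43.2]
eef_rot: [-0.0, 0.031, 1.0, 0.0]
wrist_force: [0.0, 0.5, -0.2]
width: 21.4
gripper_force: 30.0
time_s: 18.9
tcp_pos: [606.8, -191.9, 44.3]
eef_rot: [0.001, 0.032, 1.0, -0.001]
wrist_force: [0.5, -0.2, -0.7]
width: 21.2
gripper_force: 30.0
```

```bash
python3 -m handwheel '{"jaw":[1.6,1.6,1.6,1.6,1.6],"slide":[[0,0.1,-1.7],[0,0,-1.6],[0,0,-0.4],[0,0,0],[0,0,0]],"yaw":[0,0,0,0,0]}'
python3 -m handwheel '{"jaw":[1.6,1.6],"slide":[[0,0,0],[0,0,0]],"yaw":[0,0]}'
```

```text
time_s: 19.4
tcp_pos: [605.5, -190.3, 6.1]
eef_rot: [-0.001, 0.032, 1.0, 0.0]
wrist_force: [-1.7, 0.5, 2.9]
width: 22.0
gripper_force: 30.0
time_s: 19.6
tcp_pos: [605.5, -190.3, 6.1]
eef_rot: [-0.001, 0.032, 1.0, 0.0]
wrist_force: [-2.7, 0.8, 6.2]
width: 22.0
gripper_force: 30.0
```

```bash
python3 -m handwheel '{"jaw":[3.4,3.4,3.4,3.4,3.4],"slide":[[0,0,0],[0,0,0],[0,0,0],[0,0,3],[0,0,4]],"yaw":[0,0,0,0,0]}'
python3 -m handwheel '{"jaw":[3.4,6,6,6,6],"slide":[[0,0,4],[-3,-0.4,2],[-3,-0.4,0],[-3,-0.4,0],[-3,-0.4,0]],"yaw":[0,4,4,4,4]}'
python3 -m handwheel '{"jaw":[6,6,6,6],"slide":[[-3,-0.4,0],[-3,-0.4,0],[0,0,0],[0,0,0]],"yaw":[0,0,0,0]}'
python3 - <<'E'
from h import *
p,W,m=look((380,460,-250,-180),6,'w4')
E
```

```text
time_s: 20.1
tcp_pos: [604.4, -189.8, 74.0]
eef_rot: [-0.003, 0.032, 0.999, 0.001]
wrist_force: [-0.0, -0.4, 0.0]
width: 33.8
gripper_force: 0.0
time_s: 20.6
tcp_pos: [485.3, -206.8, 136.3]
eef_rot: [0.001, -0.109, 0.994, -0.0]
wrist_force: [0.2, -0.9, -0.1]
width: 56.4
gripper_force: 0.0
time_s: 21.0
tcp_pos: [426.3, -215.1, 136.2]
eef_rot: [0.001, -0.107, 0.994, -0.0]
wrist_force: [-0.1, 0.3, 0.3]
width: 59.7
gripper_force: 0.0
t 21.0 tcp [ 426.3 -215.1  136.2] tooly 102.3
1639 c [ 418.4 -214.6] size [48.2 22. ] ang 13.9 pca 14.1 zmax [13.5 15. ]
```

View pics/w4.png

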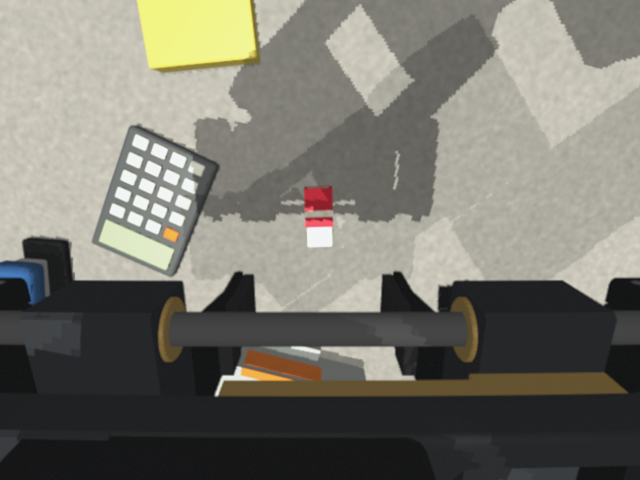

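The red eraser is at (318,216), and the calculator at (155,200) is about 90 mm to the side, clear of the fingers.

```bash
python3 -m handwheel '{"jaw":[6,6,6,6,6],"slide":[[-0.4,0,-2.5],[-0.4,0,-4],[0,0,-3],[0,0,-0.7],[0,0,0]],"yaw":[1.6,0,0,0,0]}'
python3 -m handwheel '{"jaw":[6,6,6],"slide":[[0,0,0],[0,0,0],[0,0,0]],"yaw":[0,0,0]}'
```

```text
time_s: 21.55
tcp_pos: [418.7, -214.4, 33.0]
eef_rot: [-0.0, -0.122, 0.993, 0.001]
wrist_force: [0.3, 0.0, -0.4]
width: 60.2
gripper_force: 0.0
time_s: 21.85
tcp_pos: [418.9, -215.1, 35.2]
eef_rot: [0.001, -0.122, 0.993, -0.001]
wrist_force: [-0.5, -0.2, -0.7]
width: 60.0
gripper_force: 0.0
```

```bash
python3 -m handwheel '{"jaw":[6,6,4,1.6,1.6],"slide":[[0,0,-1.6],[0,0,-1.5],[0,0,0],[0,0,0],[0,0,0]],"yaw":[0,0,0,0,0]}'
python3 -m handwheel '{"jaw":[1.6,1.6,1.6,1.6,1.6],"slide":[[0,0,0],[0,0,0],[0,0,0],[0,0,0],[0,0,0]],"yaw":[0,0,0,0,0]}'
```

```text
time_s: 22.35
tcp_pos: [418.5, -214.9, 3.8]
eef_rot: [0.001, -0.122, 0.993, -0.001]
wrist_force: [-0.1, 0.1, 0.4]
width: 43.3
gripper_force: 0.0
time_s: 22.85
tcp_pos: [418.3, -214.8, 3.3]
eef_rot: [0.0, -0.122, 0.993, -0.0]
wrist_force: [-0.0, -0.1, 4.6]
width: 21.3
gripper_force: 30.0
```

```bash
python3 -m handwheel '{"jaw":[1.6,1.6,1.6,1.6,1.6],"slide":[[0,0,3],[0,0,4],[0,0,4],[2.6,-0.5,0.5],[2.6,-0.5,0]],"yaw":[0,0,0,-6,-6]}'
python3 -m handwheel '{"jaw":[1.6,1.6,1.6,1.6,1.6],"slide":[[2.6,-0.5,0],[2.6,-0.5,0],[2.6,-0.5,0],[2.6,-0.5,0],[2.6,-0.5,0]],"yaw":[-6,0,0,0,0]}'
python3 -m handwheel '{"jaw":[1.6,1.6,1.6,1.6],"slide":[[0,0,0],[0,0,0],[0,0,0],[0,0,0]],"yaw":[0,0,0,0]}'
```

```text
time_s: 23.35
tcp_pos: [471.0, -225.1, 120.1]
eef_rot: [0.001, -0.015, 1.0, -0.001]
wrist_force: [-0.4, -0.4, -0.9]
width: 21.2
gripper_force: 30.0
time_s: 23.85
tcp_pos: [600.5, -249.3, 117.3]
eef_rot: [-0.001, 0.035, 0.999, 0.0]
wrist_force: [0.5, -0.3, 0.0]
width: 21.8
gripper_force: 30.0
time_s: 24.25
tcp_pos: [598.7, -249.1, 117.7]
eef_rot: [-0.001, 0.035, 0.999, 0.0]
wrist_force: [-0.8, -0.2, 0.5]
width: 21.6
gripper_force: 30.0
```

```bash
python3 -m handwheel '{"jaw":[1.6,1.6,1.6,1.6,1.6],"slide":[[0.4,-0.1,-2],[0,0,-3.5],[0,0,-2],[0,0,0],[0,0,0]],"yaw":[0,0,0,0,0]}'
python3 -m handwheel '{"jaw":[1.6,1.6,1.6],"slide":[[0,0,0],[0,0,0],[0,0,0]],"yaw":[0,0,0]}'
```

```text
time_s: 24.75
tcp_pos: [603.7, -250.6, 43.2]
eef_rot: [-0.0, 0.035, 0.999, 0.0]
wrist_force: [0.8, -0.3, -0.6]
width: 21.8
gripper_force: 30.0
time_s: 25.05
tcp_pos: [604.7, -251.0, 44.3]
eef_rot: [0.001, 0.035, 0.999, -0.001]
wrist_force: [0.3, -1.1, 0.6]
width: 21.6
gripper_force: 30.0
```

```bash
python3 -m handwheel '{"jaw":[1.6,1.6,1.6,1.6,1.6],"slide":[[0,0,-1.7],[0,0,-1.6],[0,0,-0.4],[0,0,0],[0,0,0]],"yaw":[0,0,0,0,0]}'
python3 -m handwheel '{"jaw":[1.6,1.6],"slide":[[0,0,0],[0,0,0]],"yaw":[0,0]}'
```

```text
time_s: 25.55
tcp_pos: [603.4, -250.2, 5.9]
eef_rot: [-0.001, 0.035, 0.999, 0.0]
wrist_force: [-1.5, 1.1, 8.6]
width: 21.6
gripper_force: 30.0
time_s: 25.75
tcp_pos: [603.4, -250.2, 5.9]
eef_rot: [-0.001, 0.035, 0.999, 0.0]
wrist_force: [-1.8, 0.7, 8.3]
width: 21.4
gripper_force: 30.0
```

```bash
python3 -m handwheel '{"jaw":[3.4,3.4,3.4,3.4,3.4],"slide":[[0,0,0],[0,0,0],[0,0,0],[0,0,3],[0,0,4]],"yaw":[0,0,0,0,0]}'
python3 -m handwheel '{"jaw":[3.4,7.5,7.5,7.5,7.5],"slide":[[0,0,4],[-2.6,3.4,2.5],[-2.6,3.4,0],[-2.6,3.4,0],[-2.6,3.4,0]],"yaw":[0,5.5,5.5,5.5,5.5]}'
python3 -m handwheel '{"jaw":[7.5,7.5,7.5,7.5],"slide":[[-2.6,3.4,0],[0,0,0],[0,0,0],[0,0,0]],"yaw":[0,0,0,0]}'
python3 - <<'E'
from h import *
p,W,m=look((430,500,-120,-30),8,'w5')
look((430,500,-120,-30),24)
E
```

```text
time_s: 26.25
tcp_pos: [601.9, -249.3, 73.3]
eef_rot: [-0.003, 0.035, 0.999, 0.002]
wrist_force: [0.5, 0.1, -0.2]
width: 33.8
gripper_force: 0.0
time_s: 26.75
tcp_pos: [498.8, -113.4, 140.9]
eef_rot: [0.0, -0.158, 0.987, 0.0]
wrist_force: [-0.4, 0.1, -0.8]
width: 58.3
gripper_force: 0.0
time_s: 27.15
tcp_pos: [475.5, -81.5, 141.1]
eef_rot: [0.001, -0.156, 0.988, -0.001]
wrist_force: [-1.4, 0.1, -0.3]
width: 74.4
gripper_force: 0.0
t 27.15 tcp [475.5 -81.5 141.1] tooly 108.0
1270 c [463.3 -76.6] size [28.5 40.9] ang 15.8 pca 106.0 zmax [22.6 32. ]
t 27.2 tcp [475.6 -81.7 141. ] tooly 107.9
563 c [463.1 -76.4] size [14.3 40.8] ang 15.2 pca 105.8 zmax [29.8 32.1]
```

View pics/w5.png

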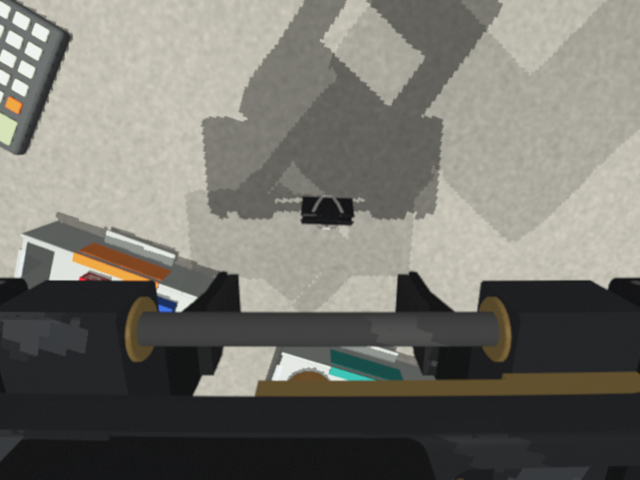

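The clip is at (327,210) with its long axis across the picture, in line with the fingers.

```bash
python3 -m handwheel '{"jaw":[7.5,7.5,7.5,7.5,7.5],"slide":[[-0.6,0.25,-2],[-0.6,0.25,-3.5],[0,0,-2.5],[0,0,0],[0,0,0]],"yaw":[-2.4,0,0,0,0]}'
python3 -m handwheel '{"jaw":[7.5,7.5,7.5],"slide":[[0,0,0],[0,0,0],[0,0,0]],"yaw":[0,0,0]}'
python3 - <<'E'
from h import *
look((430,500,-105,-45),24)
E
```

```text
time_s: 27.75
tcp_pos: [462.7, -76.3, 60.8]
eef_rot: [-0.0, -0.135, 0.991, 0.0]
wrist_force: [-0.5, -0.1, 0.6]
width: 75.2
gripper_force: 0.0
time_s: 28.05
tcp_pos: [462.9, -75.9, 62.0]
eef_rot: [0.001, -0.136, 0.991, -0.001]
wrist_force: [-0.1, 0.2, 0.9]
width: 74.9
gripper_force: 0.0
t 28.05 tcp [462.9 -75.9  62. ] tooly 105.6
1036 c [462.7 -76.7] size [15.  40.8] ang 16.5 pca 105.8 zmax [29.6 32.1]
```

```bash
python3 -m handwheel '{"jaw":[7.5,7.5,7.5,7.5,7.5],"slide":[[0,-0.1,-2.3],[0,0,-2.3],[0,0,-1.1],[0,0,0],[0,0,0]],"yaw":[0,0,0,0,0]}'
python3 -m handwheel '{"jaw":[3.6,3.6,3.6,3.6,3.6],"slide":[[0,0,0],[0,0,0],[0,0,0],[0,0,0],[0,0,0]],"yaw":[0,0,0,0,0]}'
```

```text
time_s: 28.6
tcp_pos: [462.2, -76.6, 4.2]
eef_rot: [0.0, -0.136, 0.991, -0.0]
wrist_force: [0.4, 0.2, -0.1]
width: 75.3
gripper_force: 0.0
time_s: 29.1
tcp_pos: [462.2, -76.6, 4.2]
eef_rot: [0.0, -0.136, 0.991, -0.0]
wrist_force: [0.2, 0.2, 0.6]
width: 42.7
gripper_force: 0.1
```

```bash
python3 -m handwheel '{"jaw":[3.6,3.6,3.6,3.6,3.6],"slide":[[0,0,0],[0,0,0],[0,0,3],[0,0,4],[0,0,4]],"yaw":[0,0,0,0,0]}'
python3 -m handwheel '{"jaw":[3.6,3.6,3.6,3.6,3.6],"slide":[[1.9,3.2,0.5],[1.9,3.2,0],[1.9,3.2,0],[1.9,3.2,0],[1.9,3.2,0]],"yaw":[-5,-5,-5,-5,-5.5]}'
python3 -m handwheel '{"jaw":[3.6,3.6,3.6,3.6,3.6],"slide":[[1.9,3.2,0],[1.9,3.2,0],[1.9,3.2,0],[1.9,3.2,0],[0,0,0]],"yaw":[0,0,0,0,0]}'
python3 -m handwheel '{"jaw":[3.6,3.6,3.6],"slide":[[0,0,0],[0,0,0],[0,0,0]],"yaw":[0,0,0]}'
python3 - <<'E'
from h import *
p,W,m=look((520,690,120,310),36)
q=W[m]
for x in (605,630):
  ys=q[abs(q[:,0]-x)<5][:,1];ys=ys[(ys<170)|(ys>260)];print(x,np.round([np.median(ys[ys<220]),np.median(ys[ys>220])],1))
E
```

```text
time_s: 29.6
tcp_pos: [461.2, -76.3, 114.6]
eef_rot: [-0.001, -0.135, 0.991, 0.001]
wrist_force: [0.7, -0.7, -0.1]
width: 40.4
gripper_force: 30.0
time_s: 30.1
tcp_pos: [557.2, 84.8, 118.9]
eef_rot: [-0.0, 0.088, 0.996, -0.0]
wrist_force: [1.2, -0.2, 0.3]
width: 40.8
gripper_force: 30.0
time_s: 30.6
tcp_pos: [635.2, 215.6, 118.7]
eef_rot: [0.002, 0.085, 0.996, 0.001]
wrist_force: [-0.2, -0.7, 0.7]
width: 41.0
gripper_force: 30.0
time_s: 30.9
tcp_pos: [632.1, 210.1, 118.7]
eef_rot: [-0.001, 0.087, 0.996, -0.0]
wrist_force: [-0.0, 0.2, -0.5]
width: 40.4
gripper_force: 30.0
t 30.9 tcp [632.1 210.1 118.7] tooly 80.0
4654 c [630.7 219.7] size [150.9 106.2] ang 80.0 pca 85.6 zmax [41.  44.8]
605 [151.1 296.7]
630 [146.5 292.8]
```

```bash
python3 -m handwheel '{"jaw":[3.6,3.6,3.6,3.6,3.6],"slide":[[0.2,0.8,-2],[0,0,-3.5],[0,0,-2],[0,0,0],[0,0,0]],"yaw":[0,0,0,0,0]}'
python3 -m handwheel '{"jaw":[3.6,3.6,3.6],"slide":[[0,0,0],[0,0,0],[0,0,0]],"yaw":[0,0,0]}'
```

```text
time_s: 31.45
tcp_pos: [635.1, 218.8, 44.2]
eef_rot: [-0.0, 0.087, 0.996, -0.0]
wrist_force: [0.8, 0.3, 0.7]
width: 41.0
gripper_force: 30.0
time_s: 31.75
tcp_pos: [635.9, 219.5, 45.3]
eef_rot: [0.001, 0.086, 0.996, 0.0]
wrist_force: [0.1, -0.5, 0.3]
width: 40.5
gripper_force: 30.0
```

```bash
python3 -m handwheel '{"jaw":[3.6,3.6,3.6,3.6,3.6],"slide":[[0,0,-1.7],[0,0,-1.6],[0,0,-0.4],[0,0,0],[0,0,0]],"yaw":[0,0,0,0,0]}'
python3 -m handwheel '{"jaw":[3.6,3.6],"slide":[[0,0,-0.1],[0,0,0]],"yaw":[0,0]}'
```

```text
time_s: 32.25
tcp_pos: [634.2, 219.3, 6.8]
eef_rot: [-0.001, 0.086, 0.996, -0.0]
wrist_force: [-3.5, -0.6, 8.4]
width: 40.6
gripper_force: 30.0
time_s: 32.45
tcp_pos: [634.2, 219.3, 6.7]
eef_rot: [-0.001, 0.086, 0.996, -0.0]
wrist_force: [-3.6, -0.5, 12.3]
width: 40.6
gripper_force: 30.0
```

Contact with the floor. I'll release, rise and back off to check everything.

```bash
python3 -m handwheel '{"jaw":[5.4,5.4,5.4,5.4,5.4],"slide":[[0,0,0],[0,0,0],[0,0,0],[0,0,0],[0,0,3]],"yaw":[0,0,0,0,0]}'
python3 -m handwheel '{"jaw":[5.4,5.4,5.4,5.4,5.4],"slide":[[0,0,4],[0,0,4],[-3,0,4],[-4,0,2],[-4,0,0]],"yaw":[0,0,0,0,0]}'
python3 -m handwheel '{"jaw":[5.4,5.4,5.4,5.4,5.4],"slide":[[-4,0,0],[-4,0,0],[0,0,0],[0,0,0],[0,0,0]],"yaw":[0,0,0,0,0]}'
python3 - <<'E'
from h import *
cams={}
for n in ('scene','side'):
    p,d=optics.capture(n);W=cloud(n,d);cv2.imwrite(f'pics/{n}9.png',p);cams[n]=p
    for nm,c,zt in [('blue',(636,31),18),('amber',(636,-38),18),('ebl',(606,-190),13),('ered',(603,-250),13),('clip',(634,219),30)]:
        m=(abs(W[...,0]-c[0])<32)&(abs(W[...,1]-c[1])<30)&(W[...,2]>9)&(W[...,2]<38)
        q=W[m]
        if len(q)>5:r=cv2.minAreaRect(q[:,:2].astype(np.float32));print(n,nm,len(q),np.round(r[0]),np.round(r[1]),round(r[2]),'z',np.round(np.percentile(q[:,2],[50,95]),1),'expect',zt+3)
    for l in ('calculator','glasses'):
        r=models.cut_out(l,n)
        if r:
            w=W[r[0]['region']];w=w[~np.isnan(w[:,0])];print(l,np.round(np.median(w,0)),np.round(np.percentile(w,[3,97],axis=0)).tolist())
a=cv2.resize(cams['scene'][160:370,170:370],(400,420),interpolation=cv2.INTER_CUBIC);b=cv2.resize(cams['side'][140:330,170:380],(398,420),interpolation=cv2.INTER_CUBIC)
cv2.imwrite('pics/fin.png',np.hstack([a,b]))
E
```

```text
time_s: 32.95
tcp_pos: [631.2, 218.7, 31.4]
eef_rot: [-0.005, 0.087, 0.996, -0.001]
wrist_force: [0.0, -0.4, -0.3]
width: 54.2
gripper_force: 0.0
time_s: 33.45
tcp_pos: [526.6, 219.9, 179.3]
eef_rot: [0.004, 0.087, 0.996, 0.001]
wrist_force: [-0.5, -0.2, -0.3]
width: 53.7
gripper_force: 0.0
time_s: 33.95
tcp_pos: [446.8, 219.7, 176.2]
eef_rot: [0.001, 0.087, 0.996, 0.0]
wrist_force: [0.8, 0.5, 0.6]
width: 53.8
gripper_force: 0.0
scene blue 165 [636.  24.] [33. 45.] 82 z [21.1 23.6] expect 21
scene amber 291 [635. -37.] [45. 46.] 28 z [20.  23.3] expect 21
scene ebl 35 [ 606. -200.] [12. 46.] 81 z [16.9 18.6] expect 16
scene ered 141 [ 604. -249.] [25. 48.] 86 z [16.4 19.2] expect 16
scene clip 230 [636. 219.] [42. 28.] 78 z [24.1 34.6] expect 33
calculator [ 442. -335.   14.] [[392.0, -382.0, 3.0], [489.0, -306.0, 17.0]]
glasses [581. 432.  26.] [[543.0, 362.0, -1.0], [584.0, 486.0, 39.0]]
side blue 125 [640.  31.] [41. 42.] 4 z [21.2 24.6] expect 21
side ebl 88 [ 605. -190.] [27. 45.] 86 z [16.  19.9] expect 16
side ered 30 [ 588. -248.] [25. 21.] 83 z [15.6 20.8] expect 16
side clip 172 [633. 220.] [41. 23.] 81 z [23.9 35.1] expect 33
calculator [ 431. -340.   13.] [[386.0, -382.0, 3.0], [485.0, -303.0, 17.0]]
glasses [580. 429.  30.] [[555.0, 369.0, 0.0], [583.0, 484.0, 40.0]]
```

View pics/fin.png

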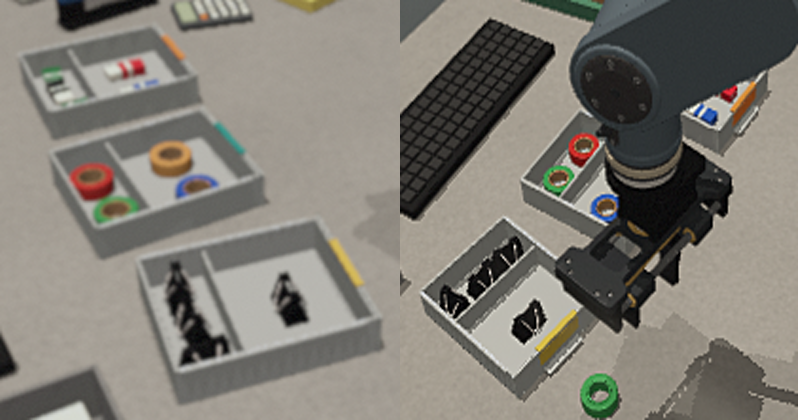

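The left view shows the amber roll (170,157) and blue roll (197,187) flat in the teal drawer, and both erasers (125,69) and (140,87) flat in the orange drawer. The clip stands on its spine in the yellow drawer (288,300). The heights agree, and the calculator and glasses have not moved.

```bash
python3 -c "
from workcell import bot
print(bot.finish_job())"
```

```text
the job is handed in; nothing more can be done
None
```

The job is handed in: by my last camera check, both tapes, both erasers and the clip were on the floor of their own drawers' front compartments, with the calculator and glasses unmoved; the hand-in gave no verdict.

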